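# Sort the stall's small metalware by metal

## Robot

A 7-joint arm with a two-finger parallel gripper is mounted at the origin on the work surface. World frame = base frame: x ahead of the robot, y to its left, z up, the work surface at z = 0. Lengths are in m, angles in rad, forces in N, time in s.
With the tool pointing down it reaches from about 0.425 to 0.925 m from the base axis. Payload 6.8 kg.
Tool frame: the origin (TCP) lies between the finger pads; the fingertips stand 8 mm ahead of it and the grasp point (between the pads) lies 11 mm behind it; z points along the fingers, y is the line along which they close (so a half turn about z gives the same grasp; the last joint's range is limited). The gripper opens to 85 mm and grips with 20 to 120 N. Pads are 22 mm wide; open, the fingers measure 114 mm over their backs; the gripper's body (76 mm by 85 mm) begins 54 mm behind the grasp point. The pads swing forward as they close: fully open they stand 13 mm farther back than shut.
Start: joints at [-1.368, 0.477, 0.022, 1.555, -0.011, 1.109, -0.083], TCP at [0.206, 0.643, 0.239] pointing down, gripper open.
Joint ranges: [-2.96, 2.96], [-0.34, 2.1], [-1.41, 1.46], [0.24, 2.44], [-1.37, 4.51], [0.17, 1.92], [-2.96, 2.96]. Speed limits (rad/s): [2.39, 2.39, 3.14, 3.14, 3.14, 3.14, 3.14].

## Interface

Orientations are given as a rotation vector (axis times angle).
In Python, from bench import manip gives the robot as it stands.
- The arm moves only by the shell command python3 -m jog 'ROWS' [FORCE]. ROWS is JSON, a list of rows, each a list of 3 entries, a list of its own where there are three numbers: the opening, from 0 (shut) to 1 (fully open), then the shift along the tool's x, y, z in mm, then the turn about the tool's z in rad. In form: [[grip, [x, y, z], yaw], ...]. A call has 1 to 10 rows; each row is the pose to reach, as a shift and turn from the pose commanded when the call began, along the tool's axes at that moment; what a row does not reach only later rows make up. A row lasts 1/8 s, in which the tool goes at most 62.5 mm and 10.7 degrees, less where a joint would pass 70% of its speed; a pose out of reach is approached as far as the arm can. A call with a gripper value outside its range is refused whole. The fingers move at their own pace and stop on an object; FORCE is the grip in N (left out, the last holds). Time passes only in rows, so rows that repeat a pose let the fingers close. It gives the time, the measured TCP pose, the force, the opening and the grip force at its end, in the units of the state.
- manip.get_obs(): the state, without advancing time (a new reading comes with each control period).
- manip.snapshot(name): name is "side" or "top"; returns a dict with "color" (420x560x3 uint8, red, green, blue), "depth" (420x560 float32, m along the optical axis (not along the pixel's ray), 0 where there is no reading), "fx", "fy", "cx", "cy" (pixels), "R" (3x3) and "t" (3): a world point X has camera coordinates R X + t. Camera axes: x right, y down, z forward; pixel columns grow to the right and rows downward; lengths in m; the calibration is good to about 2 mm. A picture is of the moment at which its call begins.
- manip.sign_off(): hands the job in; it is judged then, once.
The state is a dict: "clock": time; "q": joint angles; "qvel": joint speeds; "joint_efforts": joint torques, N m; "tool_pos": TCP position; "orientation": TCP orientation; "wrist_force": force on the tool from outside, world axes, zero at the start; "ft_torque": the same for the moment, N m; "finger_gap": opening from 0.0 (shut) to 1.0 (fully open); "grasp_force": force on a finger pad.
Only numpy, scipy, OpenCV 4.12 (cv2) and the standard library are available. Lean on these libraries where they do the work, as an engineer would, in place of code of your own. Each camera call takes 0.05 s, during which the arm holds its last target. There are 200 camera calls.

## Task

Customers have mixed up the small metalware on the stall: sort it back by metal, the copper sugar pot and the copper beaker into the red tray, the brass pepper mill and the brass mortar into the blue tray, and the steel sugar pot into the green tray. Each piece stands upright, flat on the floor of a bay, never two in one bay; either bay of the right tray will do. Leave the tea glass and the blue salt dish standing where they are.

Things in the scene. Friction and masses are not known exactly. Their poses are not given: they have to be found in the camera images.
- copper_pot_mid (a point): (mm) copper sugar pot: round, squat, reddish copper with a small brass knob; 68 high, 50 across at mid-height (straight sides from 18 to 44 above its foot). 0.14 to 0.28 kg. The point is on its axis, half-way up; z is up along its axis. Starts upright on the table.
- copper_beaker_mid (a point): (mm) copper beaker: plain open reddish cup without a handle, pale tinned floor, 64 high, 46 across at the foot and 50 at the rim, wall 3. 0.1 to 0.21 kg. The point is on its axis, half-way up; z is up along its axis. Starts upright on the table.
- brass_mill_mid (a point): (mm) brass pepper mill: slender, yellow, 84 high, foot 44 across, straight waist 34 across from 14 to 56 above the foot, head 40 across at 60 to 66, small ball on top. 0.14 to 0.28 kg. The point is on its axis, half-way up; z is up along its axis. Starts upright on the table.
- brass_mortar_mid (a point): (mm) brass mortar: yellow, thick-walled open pot, 50 high, 48 across (51 across at a thin foot rim), wall 6. 0.21 to 0.42 kg. The point is on its axis, half-way up; z is up along its axis. Starts upright on the table.
- steel_pot_mid (a point): (mm) steel sugar pot: same shape and size as the copper sugar pot (68 high, 50 across), but silvery steel with a black knob. 0.14 to 0.28 kg. The point is on its axis, half-way up; z is up along its axis. Starts upright on the table.
- red_tray: (mm) fixed, low red tray with two bays side by side, flat on the table, outer size 108 (x) x 182 (y) x 16 (high). Origin at the centre of its underside; its y axis runs along the long side, z up. A 4 thick, 12 high divider lies across the middle (at y = 0), walls are 4 thick, the floor is 4 thick (its top 4 above the table). Each bay is 100 (x) x 85 (y) inside, centred at x = 0, y = +44.5 or -44.5.
- blue_tray: (mm) fixed, low blue tray with two bays side by side, flat on the table, outer size 108 (x) x 182 (y) x 16 (high). Origin at the centre of its underside; its y axis runs along the long side, z up. A 4 thick, 12 high divider lies across the middle (at y = 0), walls are 4 thick, the floor is 4 thick (its top 4 above the table). Each bay is 100 (x) x 85 (y) inside, centred at x = 0, y = +44.5 or -44.5.
- green_tray: (mm) fixed, low green tray with two bays side by side, flat on the table, outer size 108 (x) x 182 (y) x 16 (high). Origin at the centre of its underside; its y axis runs along the long side, z up. A 4 thick, 12 high divider lies across the middle (at y = 0), walls are 4 thick, the floor is 4 thick (its top 4 above the table). Each bay is 100 (x) x 85 (y) inside, centred at x = 0, y = +44.5 or -44.5.
- tea_glass_mid (a point): (mm) bystander: small waisted green tea glass standing among the pieces, 60 high, 42 across at most. The point is on its axis, half-way up.
- salt_dish_mid (a point): (mm) bystander: small blue ceramic salt dish standing among the pieces, 22 high, 48 across. The point is on its axis, half-way up.

How it is judged:
At the end, for the whole second after the job is handed in: Each piece is in its own bay of its tray (copper red, brass blue, steel green), at rest, upright within 0.12 rad, foot on the bay floor within 6 mm, centre within 32 mm of the tray's long midline and 16 to 73 mm from the divider (x of copper_pot_mid in the frame of red_tray between -0.032 and 0.032 m and z of copper_pot_mid in the frame of red_tray between 0.032 and 0.044 m and y of copper_pot_mid in the frame of red_tray between -0.073 and 0.073 m and angle between each of copper_pot_mid, copper_beaker_mid, brass_mill_mid, brass_mortar_mid, steel_pot_mid's own z axis and vertical below 0.12 rad and linear speed of each of copper_pot, copper_beaker, brass_mill, brass_mortar, steel_pot below 0.02 m/s and angular speed of each of copper_pot, copper_beaker, brass_mill, brass_mortar, steel_pot below 0.2 rad/s and x of copper_beaker_mid in the frame of red_tray between -0.032 and 0.032 m and z of copper_beaker_mid in the frame of red_tray between 0.03 and 0.042 m and y of copper_beaker_mid in the frame of red_tray between -0.073 and 0.073 m and ((y of copper_pot_mid in the frame of red_tray above 0.016 m and y of copper_beaker_mid in the frame of red_tray below -0.016 m) or (y of copper_pot_mid in the frame of red_tray below -0.016 m and y of copper_beaker_mid in the frame of red_tray above 0.016 m)) and x of brass_mill_mid in the frame of blue_tray between -0.032 and 0.032 m and z of brass_mill_mid in the frame of blue_tray between 0.04 and 0.052 m and y of brass_mill_mid in the frame of blue_tray between -0.073 and 0.073 m and x of brass_mortar_mid in the frame of blue_tray between -0.032 and 0.032 m and z of brass_mortar_mid in the frame of blue_tray between 0.023 and 0.035 m and y of brass_mortar_mid in the frame of blue_tray between -0.073 and 0.073 m and ((y of brass_mill_mid in the frame of blue_tray above 0.016 m and y of brass_mortar_mid in the frame of blue_tray below -0.016 m) or (y of brass_mill_mid in the frame of blue_tray below -0.016 m and y of brass_mortar_mid in the frame of blue_tray above 0.016 m)) and x of steel_pot_mid in the frame of green_tray between -0.032 and 0.032 m and z of steel_pot_mid in the frame of green_tray between 0.032 and 0.044 m and y of steel_pot_mid in the frame of green_tray between -0.073 and 0.073 m and (y of steel_pot_mid in the frame of green_tray above 0.016 m or y of steel_pot_mid in the frame of green_tray below -0.016 m)); the robot touches nothing.
It fails at once if the tea glass is knocked over (tilted over 0.35 rad) or shifted by more than 25 mm (distance of tea_glass_mid from where it was at the start of the episode above 0.025 m or angle between tea_glass_mid's own z axis and vertical above 0.35 rad).
It fails at once if the salt dish is knocked over (tilted over 0.35 rad) or shifted by more than 25 mm (distance of salt_dish_mid from where it was at the start of the episode above 0.025 m or angle between salt_dish_mid's own z axis and vertical above 0.35 rad).
It also fails if it takes over 128 s, if anything falls off the work surface, if the arm or the gripper's body presses on something with over 40 N, if the wrist force passes 120 N, or if a joint passes its speed limit or range.

## Working session

There is one attempt and no reset: what is moved stays moved. The work goes in short steps, Python scripts to look and compute and a shell command to move; the robot and the scene stay as the last step left them, time stands still between calls to the robot, and variables do not carry over. Pictures are saved under pics/ and viewed, at most 14 in all, crops included, and the job is handed in when it is done.

```bash
mkdir -p pics; ls; python3 - <<'E'
from bench import manip
import cv2,numpy as np,pickle
o=manip.get_obs();print({k:np.round(v,3) for k,v in o.items()})
for n in("top","side"):
    s=manip.snapshot(n);pickle.dump(s,open(f'{n}.pkl','wb'))
    cv2.imwrite(f'pics/{n}0.png',s['color'][...,::-1])
    print(n,s['fx'],s['cx'],s['cy'],np.round(s['R'],3).tolist(),s['t'])
E
```

```text
pics
{'clock': np.float64(0.0), 'q': array([-1.368,  0.478,  0.022,  1.556, -0.012,  1.109, -0.083]), 'qvel': array([ 0.001, -0.   , -0.   ,  0.002, -0.001,  0.001, -0.   ]), 'joint_efforts': array([-1.0000e-03, -5.9645e+01,  1.6080e+00, -2.8120e+01,  1.3000e-02,
        9.0000e-03,  0.0000e+00]), 'tool_pos': array([0.206, 0.642, 0.238]), 'orientation': array([-4.860e-01, -3.104e+00,  3.000e-03]), 'wrist_force': array([-0.279, -0.177, -0.084]), 'ft_torque': array([ 0.034,  0.036, -0.051]), 'grasp_force': np.float64(0.0), 'finger_gap': np.float64(1.0)}
top 473.82096401525587 275.6905212460736 208.24095004823715 [[0.02, -1.0, -0.024], [-0.996, -0.018, -0.083], [0.083, 0.025, -0.996]] [0.00711102 0.5109596  1.05530515]
side 412.4611768020238 280.28121177923975 204.1994055595826 [[-0.998, -0.061, -0.012], [-0.021, 0.522, -0.853], [0.058, -0.851, -0.522]] [0.51621369 0.04083262 1.02070089]
```

View pics/top0.png

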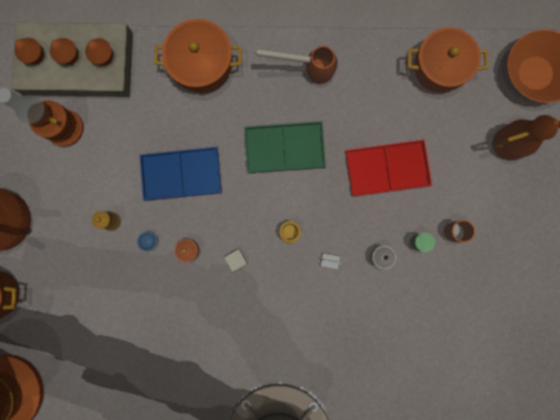

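View pics/side0.png

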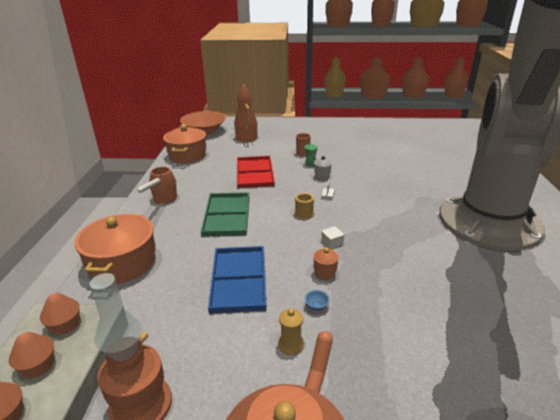

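The top view shows, left to right: mill (102,220), salt dish (147,241), copper pot (186,250), white cube (235,260), mortar (290,232), white packet (330,261), steel pot (384,257), glass (425,242) and beaker (460,231). The trays are blue (181,174), green (285,148) and red (389,168). In the side view they run mill (291,330) to beaker (303,144).

```bash
cat > vis.py <<'E'
import numpy as np,cv2,pickle
from bench import manip
def cloud(s):
    v,u=np.mgrid[:420,:560];d=s['depth']
    P=np.stack([(u-s['cx'])/s['fx']*d,(v-s['cy'])/s['fy']*d,d],-1)
    W=(P-s['t'])@s['R']; W[d==0]=np.nan
    return W
def tray(s,W,name):
    hsv=cv2.cvtColor(s['color'],cv2.COLOR_RGB2HSV)
    h,S,V=[hsv[...,i].astype(int) for i in range(3)]
    m={'red':((h<4)|(h>176))&(S>200),'blue':(abs(h-110)<12)&(S>120),'green':(abs(h-73)<15)&(S>80)}[name]
    n,l,st,c=cv2.connectedComponentsWithStats(m.astype(np.uint8))
    k=1+np.argmax(st[1:,4]*(st[1:,0]>0)); m=l==k
    p=W[m];p=p[np.isfinite(p).all(1)]; p=p[p[:,2]<.03]
    return cv2.minAreaRect((p[:,:2]*1000).astype(np.float32)),np.percentile(p[:,2],[5,50,95])
E
python3 - <<'E'
from vis import *
px={'mill':(102,220),'dish':(147,241),'cpot':(186,250),'cube':(235,260),'mortar':(290,232),'pack':(330,261),'spot':(384,257),'glass':(425,242),'beaker':(460,231)}
S={n:pickle.load(open(n+'.pkl','rb')) for n in('top','side')}
W={n:cloud(S[n]) for n in S}
for n in S:
    for t in('red','blue','green'): print(n,t,*tray(S[n],W[n],t))
for k,(u,v) in px.items():
    c=np.nanmedian(W['top'][v-2:v+3,u-2:u+3].reshape(-1,3),0)[:2]
    for n in S:
        p=W[n].reshape(-1,3); z0=.008
        p=p[(np.hypot(*(p[:,:2]-c).T)<.045)&(p[:,2]>z0)&(p[:,2]<.12)]
        if len(p)<5: print(k,n,'few');continue
        (x,y),r=cv2.minEnclosingCircle((p[:,:2]*1000).astype(np.float32))
        zm=np.percentile(p[:,2],97); q=p[p[:,2]>.6*zm]
        (x2,y2),r2=cv2.minEnclosingCircle((q[:,:2]*1000).astype(np.float32))
        print(k,n,len(p),'c %.0f %.0f r %.0f | upper %.0f %.0f r %.0f | ztop %.0f'%(x,y,r,x2,y2,r2,zm*1000))
E
```

```text
top red ((609.19189453125, -237.07473754882812), (101.63745880126953, 175.03829956054688), 8.765576362609863) [0.00172271 0.00500867 0.00986233]
top blue ((588.2357177734375, 239.99452209472656), (105.530029296875, 179.2767333984375), 6.699209690093994) [0.00155482 0.00510006 0.01587901]
top green ((654.4014282226562, 0.456390380859375), (104.85877990722656, 176.2698516845703), 5.134560585021973) [0.0016102  0.00506845 0.013888  ]
side red ((633.8334350585938, -141.28262329101562), (13.550273895263672, 3.7599387168884277), 43.16063690185547) [0.00410103 0.00719184 0.0105717 ]
side blue ((588.4288330078125, 243.05178833007812), (105.27505493164062, 183.93072509765625), 7.067867755889893) [0.00158558 0.00349956 0.01488532]
side green ((653.805908203125, 1.8870162963867188), (104.27526092529297, 187.05712890625), 5.285571098327637) [0.00120274 0.00317872 0.0143591 ]
mill top 439 c 476 391 r 30 | upper 474 400 r 20 | ztop 82
mill side 892 c 475 403 r 22 | upper 474 402 r 21 | ztop 80
dish top 281 c 430 310 r 24 | upper 430 310 r 24 | ztop 26
dish side 336 c 430 310 r 24 | upper 430 310 r
[... 172 characters left out ...]
 106 r 26 | ztop 34
cube side 313 c 391 108 r 25 | upper 391 108 r 25 | ztop 30
mortar top 331 c 457 -15 r 24 | upper 458 -15 r 24 | ztop 53
mortar side 399 c 457 -12 r 25 | upper 458 -12 r 25 | ztop 49
pack top 237 c 393 -107 r 24 | upper 393 -107 r 18 | ztop 45
pack side 110 c 394 -104 r 24 | upper 394 -107 r 20 | ztop 42
spot top 463 c 406 -222 r 26 | upper 406 -222 r 26 | ztop 66
spot side 291 c 407 -218 r 27 | upper 407 -218 r 27 | ztop 60
glass top 369 c 440 -308 r 22 | upper 440 -308 r 22 | ztop 65
glass side 210 c 441 -305 r 23 | upper 441 -305 r 23 | ztop 59
beaker top 473 c 464 -388 r 26 | upper 464 -388 r 26 | ztop 67
beaker side 248 c 466 -388 r 28 | upper 466 -388 r 28 | ztop 62
```

```bash
python3 - <<'E'
from vis import *
for n in('top','side'):
    p=cloud(pickle.load(open(n+'.pkl','rb'))).reshape(-1,3)
    r=np.hypot(p[:,0]-.475,p[:,1]-.401)
    for a,b in((.028,.06),(.06,.09),(.09,.12),(.12,.16)):
        q=p[(r>a)&(r<b)&(p[:,2]>.015)]; print(n,a,b,len(q),np.round(q.mean(0),3) if len(q) else '',q[:,2].max() if len(q) else '')
    q=p[(p[:,0]>.2)&(p[:,0]<.75)&(abs(p[:,1])<.68)&(p[:,2]>.1)]; print(len(q),q.min(0),q.max(0)) 
E
python3 -m jog '[[1,[-329,-147,60],1.265],[1,[-329,-147,60],1.265],[1,[-329,-147,60],1.265],[1,[-329,-147,60],1.265],[1,[-329,-147,60],1.265],[1,[-329,-147,60],1.265],[1,[-329,-147,60],1.265],[1,[-329,-147,60],1.265],[1,[-329,-147,60],1.265],[1,[-329,-147,60],1.265]]' 40
python3 -c "
from bench import manip
o=manip.get_obs();print(o['q'],o['tool_pos'],o['orientation'])"
```

```text
top 0.028 0.06 0  
top 0.06 0.09 55 [0.437 0.325 0.02 ] 0.02564864564710602
top 0.09 0.12 160 [0.466 0.312 0.019] 0.02716424733222916
top 0.12 0.16 74 [0.528 0.302 0.019] 0.025976043769820618
2254 [ 0.47879217 -0.57573178  0.10000457] [0.72362443 0.60238569 0.24888035]
side 0.028 0.06 0  
side 0.06 0.09 52 [0.438 0.328 0.019] 0.02277761345891292
side 0.09 0.12 159 [0.458 0.308 0.019] 0.02277805453987638
side 0.12 0.16 87 [0.5   0.345 0.048] 0.20776249119492843
7839 [ 0.41309836 -0.52510506  0.10000429] [0.71947979 0.66947619 0.24624357]
clock: 1.35
tool_pos: [0.474, 0.4029, 0.1793]
orientation: [-2.223, -2.219, -0.0]
wrist_force: [-0.3, 0.2, -0.0]
finger_gap: 0.996
grasp_force: 0.0
[-1.0763695   0.46898293  0.36622444  1.7653089  -0.20182446  0.94414654
 -0.62913588] [0.47396867 0.40294615 0.17932439] [-2.22308651e+00 -2.21905241e+00 -6.60570247e-05]
```

```bash
python3 -m jog '[[1,[0,0,60],0],[1,[0,0,110],0],[1,[0,0,140],0],[1,[0,0,151],0],[1,[0,0,151],0],[0,[0,0,151],0],[0,[0,0,151],0],[0,[0,0,151],0],[0,[0,0,151],0],[0,[0,0,151],0]]' 40
```

```text
clock: 2.6
tool_pos: [0.4749, 0.4027, 0.0292]
orientation: [-2.226, -2.216, -0.002]
wrist_force: [-1.1, -0.1, 6.1]
finger_gap: 0.419
grasp_force: 35.3
```

```bash
python3 -m jog '[[0,[0,0,0],0],[0,[0,0,0],0],[0,[0,0,-20],0],[0,[0,0,-50],0],[0,[0,0,-60],0],[0,[-30,28,-60],0],[0,[-70,65,-60],0],[0,[-105,98,-60],0],[0,[-117,109,-60],0],[0,[-117,109,-60],0]]' 40
python3 - <<'E'
from vis import *
for n in('top','side'):
    s=manip.snapshot(n); cv2.imwrite(f'pics/{n}1.png',s['color'][...,::-1])
E
```

```text
clock: 3.85
tool_pos: [0.5835, 0.2831, 0.088]
orientation: [2.23, 2.213, -0.001]
wrist_force: [-0.7, -0.6, -2.6]
finger_gap: 0.421
grasp_force: 37.9
```

View side.

View pics/side1.png

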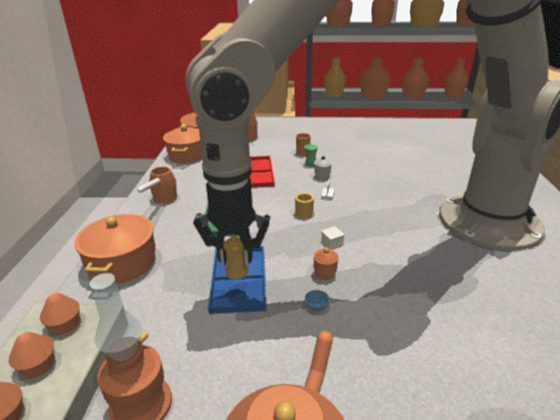

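The mill is held upright at (235,258) above the blue tray, so I'm lowering it now.

```bash
python3 -m jog '[[0,[0,0,30],0],[0,[0,0,45],0],[0,[0,0,51],0],[0,[0,0,54],0],[0,[0,0,54.5],0],[0,[0,0,54.5],0],[0.6,[0,0,54.5],0],[0.8,[0,0,54.5],0],[0.8,[0,0,54.5],0],[0.8,[0,0,50],0]]' 40
```

```text
clock: 5.2
tool_pos: [0.5829, 0.2845, 0.0383]
orientation: [-2.227, -2.216, 0.001]
wrist_force: [-0.7, -0.2, -0.6]
finger_gap: 0.801
grasp_force: 0.0
```

```bash
python3 -m jog '[[0.8,[0,0,-10],0],[1,[0,0,-60],0],[1,[0,0,-100],0],[1,[-40,-40,-105],0],[1,[-80,-80,-105],0],[1,[-130,-110,-105],0],[1,[-190,-125,-105],0],[1,[-250,-126,-105],0],[1,[-297,-126,-105],0],[1,[-297,-126,-105],0]]' 40
python3 - <<'E'
from vis import *
for n in('top',):
    s=manip.snapshot(n); cv2.imwrite(f'pics/{n}2.png',s['color'][...,::-1])
    p=cloud(s).reshape(-1,3)
    for c,z in(((.583,.286),.05),((.457,-.014),.03)):
        q=p[(np.hypot(*(p[:,:2]-c).T)<.045)&(p[:,2]>z)&(p[:,2]<.1)]
        if len(q): print(cv2.minEnclosingCircle((q[:,:2]*1000).astype(np.float32)),np.percentile(q[:,2],97))
E
```

```text
clock: 6.45
tool_pos: [0.4555, -0.0156, 0.1442]
orientation: [2.234, 2.207, 0.001]
wrist_force: [1.0, 1.4, 0.3]
finger_gap: 0.996
grasp_force: 0.0
((583.9671020507812, 282.6357116699219), 20.494464874267578) 0.08827814273675075
```

```bash
python3 -m jog '[[1,[0,0,50],0],[1,[0,0,95],0],[1,[0,0,113],0],[1,[0,0,119],0],[1,[0,0,119],0],[1,[0,0,119],0],[0,[0,0,119],0],[0,[0,0,119],0],[0,[0,0,119],0],[0,[0,0,119],0]]' 60
```

```text
clock: 7.75
tool_pos: [0.4562, -0.0117, 0.0252]
orientation: [2.228, 2.215, 0.002]
wrist_force: [-1.9, 0.8, 11.4]
finger_gap: 0.547
grasp_force: 60.0
```

```bash
python3 -m jog '[[0,[0,0,0],0],[0,[0,0,-15],0],[0,[0,0,-45],0],[0,[0,0,-60],0],[0,[35,23,-60],0],[0,[80,52,-60],0],[0,[130,84,-60],0],[0,[180,116,-60],0],[0,[211,136,-60],0],[0,[211,136,-60],0]]' 60
```

```text
clock: 9.0
tool_pos: [0.5933, 0.2027, 0.084]
orientation: [-2.221, -2.221, -0.002]
wrist_force: [-0.4, -0.8, -2.8]
finger_gap: 0.548
grasp_force: 62.4
```

```bash
python3 -m jog '[[0,[-3,0,30],0],[0,[-3,0,45],0],[0,[-3,0,52],0],[0,[-3,0,55],0],[0,[-3,0,55],0],[0,[-3,0,55],0],[0.6,[-3,0,55],0],[0.8,[-3,0,55],0],[0.8,[-3,0,55],0],[0.8,[-3,0,50],0]]'
```

```text
clock: 10.25
tool_pos: [0.5925, 0.1955, 0.0343]
orientation: [-2.227, -2.216, 0.001]
wrist_force: [0.1, 0.0, 1.4]
finger_gap: 0.801
grasp_force: 0.0
```

```bash
python3 -m jog '[[0.8,[0,0,-10],0],[1,[0,0,-60],0],[1,[0,0,-80],0],[1,[0,-40,-90],0],[1,[5,-100,-90],0],[1,[10,-150,-90],0],[1,[15,-182,-90],0],[1,[15,-182,-90],0],[1,[15,-182,-90],0],[1,[15,-182,-90],0]]' 40
python3 - <<'E'
from vis import *
for n in('side',):
    s=manip.snapshot(n); cv2.imwrite(f'pics/{n}3.png',s['color'][...,::-1])
    p=cloud(s).reshape(-1,3)
    for c,z in(((.583,.286),.05),((.593,.197),.03),((.411,.215),.03)):
        q=p[(np.hypot(*(p[:,:2]-c).T)<.045)&(p[:,2]>z)&(p[:,2]<.1)]
        if len(q): print(cv2.minEnclosingCircle((q[:,:2]*1000).astype(np.float32)),np.percentile(q[:,2],97))
E
```

```text
clock: 11.5
tool_pos: [0.412, 0.2113, 0.1245]
orientation: [2.228, 2.214, 0.001]
wrist_force: [-0.9, -0.3, 0.9]
finger_gap: 1.0
grasp_force: 0.0
((583.2097778320312, 284.49835205078125), 20.341583251953125) 0.08555564150634758
((593.1817626953125, 194.00242614746094), 24.835081100463867) 0.05374640924801477
((410.1922607421875, 215.49497985839844), 27.495283126831055) 0.06311026636588737
```

```bash
python3 -m jog '[[1,[4,-1,45],0],[1,[4,-1,85],0],[1,[4,-1,100],0],[1,[4,-1,104],0],[1,[4,-1,104],0],[1,[4,-1,104],0],[0,[4,-1,104],0],[0,[4,-1,104],0],[0,[4,-1,104],0],[0,[4,-1,104],0]]' 50
```

```text
clock: 12.8
tool_pos: [0.4101, 0.2157, 0.021]
orientation: [-2.227, -2.215, -0.001]
wrist_force: [-0.9, 0.1, 8.8]
finger_gap: 0.573
grasp_force: 50.9
```

```bash
python3 -m jog '[[0,[0,0,0],0],[0,[0,0,-15],0],[0,[0,0,-45],0],[0,[0,0,-70],0],[0,[-40,20,-70],0],[0,[-90,42,-70],0],[0,[-140,66,-70],0],[0,[-195,92,-70],0],[0,[-250,117,-70],0],[0,[-305,143,-70],0]]'
```

```text
clock: 14.05
tool_pos: [0.5517, -0.0919, 0.0911]
orientation: [-2.227, -2.216, -0.0]
wrist_force: [0.9, 1.2, -1.4]
finger_gap: 0.561
grasp_force: 52.4
```

```bash
python3 -m jog '[[0,[-50,24,0],0],[0,[-90,42,0],0],[0,[-103,49,0],0],[0,[-103,49,0],0],[0,[-103,49,0],0]]'
python3 - <<'E'
from vis import *
for n in('side',):
    s=manip.snapshot(n); cv2.imwrite(f'pics/{n}4.png',s['color'][100:300,180:400,::-1].repeat(2,0).repeat(2,1))
E
```

```text
clock: 14.68
tool_pos: [0.5993, -0.1912, 0.0901]
orientation: [-2.223, -2.217, -0.001]
wrist_force: [-0.1, 0.5, -1.8]
finger_gap: 0.566
grasp_force: 52.4
```

View pics/side4.png

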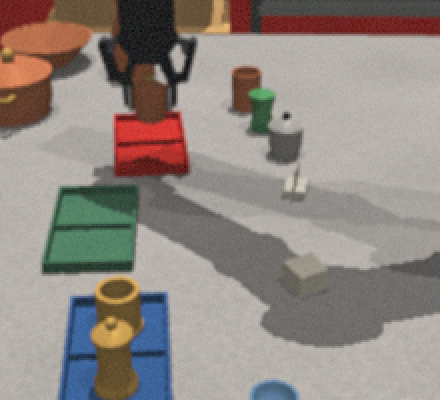

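The copper pot is held upright over the near bay of the red tray (crop 150,100). The mortar and mill are standing in separate blue bays.

```bash
python3 -m jog '[[0,[0,0,35],0],[0,[0,0,55],0],[0,[0,0,62],0],[0,[0,0,65],0],[0,[0,0,65],0],[0,[0,0,65],0],[0.6,[0,0,65],0],[0.8,[0,0,65],0],[0.8,[0,0,65],0],[0.8,[0,0,55],0]]'
```

```text
clock: 15.98
tool_pos: [0.5991, -0.1933, 0.035]
orientation: [-2.226, -2.215, 0.001]
wrist_force: [-0.4, 0.8, 0.7]
finger_gap: 0.8
grasp_force: 0.0
```

```bash
python3 -m jog '[[0.8,[0,0,-10],0],[1,[0,0,-50],0],[1,[0,0,-70],0],[1,[-50,-36,-75],0],[1,[-100,-72,-75],0],[1,[-150,-108,-75],0],[1,[-196,-136,-75],0],[1,[-196,-136,-75],0],[1,[-196,-136,-75],0],[1,[-196,-136,-75],0]]' 40
python3 - <<'E'
from vis import *
for n in('side',):
    s=manip.snapshot(n)
    p=cloud(s).reshape(-1,3)
    for c,z in(((.602,-.193),.03),((.465,-.388),.03)):
        q=p[(np.hypot(*(p[:,:2]-c).T)<.045)&(p[:,2]>z)&(p[:,2]<.075)]
        if len(q): print(cv2.minEnclosingCircle((q[:,:2]*1000).astype(np.float32)),np.percentile(q[:,2],97))
E
```

```text
clock: 17.23
tool_pos: [0.4641, -0.3871, 0.1102]
orientation: [-2.224, -2.219, -0.001]
wrist_force: [0.6, -0.3, -0.0]
finger_gap: 0.999
grasp_force: 0.0
((599.9920654296875, -190.83389282226562), 26.446300506591797) 0.06609692598496826
((466.82989501953125, -386.7404479980469), 27.622543334960938) 0.0625291832706076
```

```bash
python3 -m jog '[[1,[0,1,40],0],[1,[0,1,68],0],[1,[0,1,80],0],[1,[0,1,84],0],[1,[0,1,84],0],[1,[0,1,84],0],[0,[0,1,84],0],[0,[0,1,84],0],[0,[0,1,84],0],[0,[0,1,84],0]]' 40
```

```text
clock: 18.52
tool_pos: [0.4641, -0.3891, 0.0269]
orientation: [2.226, 2.215, 0.001]
wrist_force: [0.5, 0.4, 5.7]
finger_gap: 0.576
grasp_force: 40.2
```

```bash
python3 -m jog '[[0,[0,0,0],0],[0,[0,0,-15],0],[0,[0,0,-45],0],[0,[0,0,-70],0],[0,[20,40,-70],0],[0,[55,85,-70],0],[0,[85,125,-70],0],[0,[107,151,-70],0],[0,[107,151,-70],0],[0,[107,151,-70],0]]'
```

```text
clock: 19.77
tool_pos: [0.6143, -0.2833, 0.0965]
orientation: [-2.228, -2.215, 0.002]
wrist_force: [0.7, 0.3, -1.6]
finger_gap: 0.574
grasp_force: 41.6
```

Next: lower, release, then go to the steel pot at (406.5,-220).

```bash
python3 -m jog '[[0,[0,0,35],0],[0,[0,0,55],0],[0,[0,0,62],0],[0,[0,0,65],0],[0,[0,0,65],0],[0,[0,0,65],0],[0.6,[0,0,65],0],[0.8,[0,0,65],0],[0.8,[0,0,65],0],[0.8,[0,0,55],0]]'
```

```text
clock: 21.02
tool_pos: [0.6147, -0.2823, 0.041]
orientation: [-2.226, -2.215, 0.001]
wrist_force: [0.5, -0.3, 0.2]
finger_gap: 0.797
grasp_force: 0.0
```

```bash
python3 -m jog '[[0.8,[0,0,-10],0],[1,[0,0,-50],0],[1,[0,0,-75],0],[1,[15,-50,-75],0],[1,[30,-100,-75],0],[1,[45,-150,-75],0],[1,[62,-208,-75],0],[1,[62,-208,-75],0],[1,[62,-208,-75],0],[1,[62,-208,-75],0]]' 50
python3 - <<'E'
from vis import *
for n in('side',):
    s=manip.snapshot(n)
    p=cloud(s).reshape(-1,3)
    for c,z in(((.602,-.193),.03),((.616,-.281),.03),((.407,-.22),.03)):
        q=p[(np.hypot(*(p[:,:2]-c).T)<.04)&(p[:,2]>z)&(p[:,2]<.075)]
        if len(q): print(cv2.minEnclosingCircle((q[:,:2]*1000).astype(np.float32)),np.percentile(q[:,2],97))
E
```

```text
clock: 22.28
tool_pos: [0.4095, -0.2202, 0.1169]
orientation: [2.225, 2.215, 0.001]
wrist_force: [0.5, 0.2, -0.0]
finger_gap: 0.998
grasp_force: 0.0
((601.4525756835938, -190.93556213378906), 27.03209114074707) 0.06627876972278114
((617.7042846679688, -281.059326171875), 26.70775032043457) 0.0662756414497352
((405.8179626464844, -217.05606079101562), 27.77063751220703) 0.061233699610403376
```

```bash
python3 -m jog '[[1,[0,-2,45],0],[1,[0,-2,80],0],[1,[0,-2,93],0],[1,[0,-2,97],0],[1,[0,-2,97],0],[1,[0,-2,97],0],[0,[0,-2,97],0],[0,[0,-2,97],0],[0,[0,-2,97],0],[0,[0,-2,97],0]]' 50
```

```text
clock: 23.58
tool_pos: [0.4058, -0.2196, 0.0199]
orientation: [2.227, 2.216, 0.001]
wrist_force: [-0.9, 1.8, 8.4]
finger_gap: 0.568
grasp_force: 50.7
```

```bash
python3 -m jog '[[0,[0,0,0],0],[0,[0,0,-15],0],[0,[0,0,-45],0],[0,[0,0,-70],0],[0,[25,36,-70],0],[0,[60,86,-70],0],[0,[95,136,-70],0],[0,[130,186,-70],0],[0,[160,230,-70],0],[0,[177,252,-70],0]]'
```

```text
clock: 24.82
tool_pos: [0.6606, -0.0406, 0.0898]
orientation: [2.223, 2.22, 0.001]
wrist_force: [-0.1, 0.2, -2.0]
finger_gap: 0.568
grasp_force: 52.6
```

```bash
python3 -m jog '[[0,[0,0,0],0],[0,[0,0,0],0],[0,[0,0,0],0]]'
```

```text
clock: 25.2
tool_pos: [0.6574, -0.0453, 0.0896]
orientation: [-2.229, -2.213, 0.001]
wrist_force: [-0.3, 0.2, -1.8]
finger_gap: 0.568
grasp_force: 52.6
```

```bash
python3 -m jog '[[0,[0,0,35],0],[0,[0,0,55],0],[0,[0,0,62],0],[0,[0,0,65],0],[0,[0,0,65],0],[0,[0,0,65],0],[0.6,[0,0,65],0],[0.8,[0,0,65],0],[0.8,[0,0,65],0],[0.8,[0,0,55],0]]'
```

```text
clock: 26.45
tool_pos: [0.6579, -0.0438, 0.034]
orientation: [-2.226, -2.215, 0.002]
wrist_force: [-1.2, -0.0, 0.5]
finger_gap: 0.801
grasp_force: 0.0
```

```bash
python3 -m jog '[[0.8,[0,0,-10],0],[1,[0,0,-50],0],[1,[0,0,-90],0],[1,[0,-50,-120],0],[1,[0,-100,-130],0],[1,[0,-150,-130],0],[1,[0,-180,-130],0],[1,[0,-180,-130],0],[1,[0,-180,-130],0],[1,[0,-180,-130],0]]'
python3 - <<'E'
from vis import *
T={'red':(.6092,-.2371,8.8),'blue':(.588,.2415,6.9),'green':(.654,.001,5.2)}
for n in('side','top'):
    s=manip.snapshot(n); cv2.imwrite(f'pics/{n}9.png',s['color'][...,::-1])
    p=cloud(s).reshape(-1,3)
    for k,c,z,t in(('cpot',(.601,-.191),.03,'red'),('beak',(.617,-.281),.03,'red'),('spot',(.657,-.045),.03,'green'),('mill',(.583,.284),.05,'blue'),('mortar',(.593,.195),.03,'blue'),('glass',(.44,-.307),.008,0),('dish',(.43,.31),.008,0)):
        q=p[(np.hypot(*(p[:,:2]-c).T)<.04)&(p[:,2]>z)&(p[:,2]<.1)]
        if not len(q): print(k,'none');continue
        m,r=cv2.minEnclosingCircle((q[:,:2]*1000).astype(np.float32)); m=np.array(m)
        if t:
            a=np.radians(T[t][2]);d=m-1000*np.array(T[t][:2]); m=np.array([d@[np.cos(a),np.sin(a)],d@[-np.sin(a),np.cos(a)]])
        print(n,k,m.round(),round(r),np.percentile(q[:,2],97).round(3))
E
```

```text
clock: 27.7
tool_pos: [0.4798, -0.0429, 0.1646]
orientation: [2.226, 2.215, 0.001]
wrist_force: [-0.3, -0.2, 0.0]
finger_gap: 0.998
grasp_force: 0.0
side cpot [-1. 47.] 26 0.066
side beak [ -1. -45.] 28 0.067
side spot [  1. -45.] 26 0.066
side mill [-0. 44.] 20 0.085
side mortar [ -0. -48.] 25 0.054
side glass [ 443. -304.] 22 0.059
side dish [429. 310.] 24 0.022
top cpot [-3. 43.] 26 0.07
top beak [  0. -46.] 25 0.071
top spot [  1. -48.] 26 0.07
top mill [-0. 42.] 20 0.088
top mortar [ -1. -50.] 24 0.058
top glass [ 440. -307.] 21 0.064
top dish [430. 310.] 24 0.026
```

View pics/side9.png

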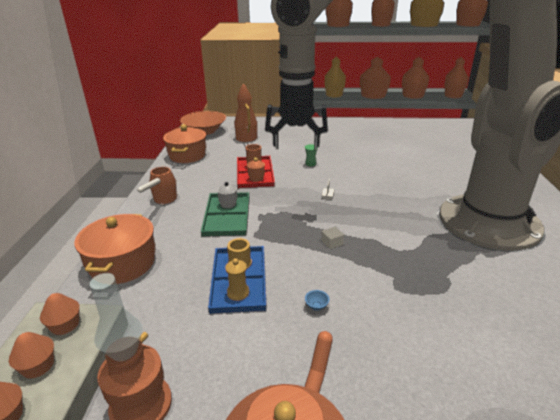

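View pics/top9.png

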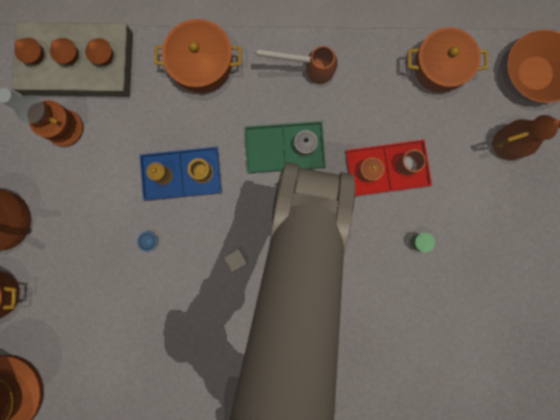

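All five pieces stand upright near the centres of their own bays: mill (157,172), mortar (200,170), steel pot (305,142), copper pot (371,169) and beaker (413,160). The tea glass and salt dish haven't moved, and the gripper is clear.

```bash
python3 -c "
from bench import manip
print(manip.sign_off())"
```

```text
the job is handed in; nothing more can be done
None
```

All five pieces are upright in separate bays of the right trays, the tea glass and salt dish stand where they were, and the job was handed in at about 28 s; sign-off returned no verdict, so this rests on my final camera check.

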